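Level the rocking bench balance with a wedge

TASK

The bench balance has one short foot, so it leans onto that corner and rocks. With the fingertips push the wooden wedge along the bench, thin end first, under the short foot until the balance stands level and no longer rocks, with the diagonally opposite foot down on the bench and the short foot carried by the wedge, and no farther. Do not pinch or lift the wedge, do not touch or shift the balance, and leave the other things where they are.

Things in the scene. Friction and masses are not known exactly. Their poses are not given: they have to be found in the camera images.
- balance: bench balance, flat grey housing 150 (x) x 190 (y) mm, about 2.3 kg, loose on four rubber feet (24 mm across, round-bottomed) at x +-60, y +-80 mm. Origin: under the housing's centre, on the plane of the three good feet; z is vertical when level. Housing from 14 to 50 mm up, steel pan (106 mm) to 62 mm. Display strip at its -x side. Leans 0.05 to 0.09 rad to the short foot at the start
- foot_short: short foot, at the balance's -x, -y corner; origin at its lowest point, which ends 5 to 8 mm (varies) above the plane of the other three. It bears 4 to 8 N until the balance is level, 11 N or more if raised farther: the push needed on the wedge then rises from 6 to 10 N to 13 N or more. Friction holds the wedge once it is let go
- foot_far: foot diagonally opposite the short one (+60, +80 mm on the balance); origin at its lowest point; it hangs 5 to 8 mm above the bench at the start and must come down to carry load
- wedge: plain light wooden wedge, 105 long, 44 wide, straight slope from 17 thick (heel) to 1 mm (tip), 85 g, flat on the bench. Origin: centre of its underside; x points from heel to thin tip, z up. At the start it lies on the balance's -y side, tip 25 to 60 mm short of the short foot and up to 15 mm to either side, x along the balance's +y within 0.2 rad
- wedge_heel (a point): middle of the wedge's thick upright end face (44 mm wide, 17 mm high), 8.5 mm above its underside, at x = -52.5 mm of the wedge: the face to push on
- wedge_tip (a point): middle of the wedge's thin edge, on its underside, at x = +52.5 mm of the wedge
- wedge_left_side: the wedge's +y flank, 4 mm deep, from 6 mm ahead of the heel face to the tip; origin and axes as the wedge
- wedge_right_side: the wedge's -y flank, 4 mm deep, from 6 mm ahead of the heel face to the tip; origin and axes as the wedge
- v_block: bystander: steel V-block 40 x 48 x 36 mm, loose; origin at the centre of its underside
- bush: bystander: steel bush, 24 mm diameter, 30 mm high, loose; origin at the centre of its underside
- hex_keys: bystander: red folding hex key set 36 x 95 x 26 mm, loose; origin at the centre of its underside
- screwdriver: bystander: screwdriver with yellow handle, 200 mm long, 29 mm high, loose; origin at the centre of its underside
There are look-alikes about, which are no part of the job. What is shaped like the wedge but grey is not meant.

How it is judged:
By the outcome, as a careful person would: the job done as asked, in the order asked, and still so for the second after the job is handed in, with the robot touching nothing.
It also fails if it takes over 58 s, if anything falls off the work surface, if the arm or the gripper's body presses on something with over 40 N, if the wrist force passes 120 N, or if a joint passes its speed limit or range.

ROBOT

A 7-joint arm with a two-finger parallel gripper is mounted at the origin on the work surface; the furniture and walls round the work are solid. World frame = base frame: x ahead of the robot, y to its left, z up, the work surface at z = 0. Lengths are in m, angles in rad, forces in N, time in s.
With the tool pointing down it reaches from about 0.425 to 0.8 m from the base axis. Payload 8.3 kg.
Tool frame: the origin (TCP) lies on the centre line of the jaws, within the pads' length; the fingertips stand 11 mm ahead of it and the grasp point (between the pads) lies 8 mm behind it (arm.tip_reach is the distance from the TCP to the fingertips, in m); z points along the fingers, y is the direction in which the jaws open and shut (so a half turn about z gives the same grasp; the last joint's range is limited). The gripper opens to 85 mm and grips with 20 to 120 N. Pads are 22 mm wide; open, the fingers measure 114 mm over their backs; the gripper's body (76 mm by 85 mm) begins 54 mm behind the grasp point. The pads swing forward as they close: fully open they stand 13 mm farther back than shut.
Start: joints at [1.055, 0.383, 0.016, 1.37, -0.006, 1.388, -0.046], TCP at [0.273, -0.562, 0.242] pointing down, gripper open.
Joint ranges: [-2.95, 2.95], [-0.25, 2.06], [-1.52, 1.56], [0.18, 2.33], [-1.44, 4.58], [0.02, 2.06], [-3.01, 3.01]. Speed limits (rad/s): [2.39, 2.39, 3.01, 3.01, 3.14, 3.14, 3.14].

INTERFACE

Orientations are given as a rotation vector (axis times angle).
In Python, from rig import arm gives the robot as it stands.
- The arm moves only by the tool arm_command, never from a script. Its argument "deltas" is a list of rows, each a list of 5 numbers: the closure in counts, from 0 (fully open) to 255 (shut), then the shift along the tool's x, y, z in cm, then the turn about the tool's z in rad. In form: [[jaw, x, y, z, spin], ...]. A call has 1 to 12 rows; each row is the pose to reach, as a shift and turn from the pose commanded when the call began, along the tool's axes at that moment; what a row does not reach only later rows make up. A row lasts 1/12 s, in which the tool goes at most 41.7 mm and 7.16 degrees, less where a joint would pass 70% of its speed; a pose out of reach is approached as far as the arm can. A call with a gripper value outside its range is refused whole. The fingers move at their own pace and stop on an object; "force" is the grip in N (left out, the last holds). Time passes only in rows, so rows that repeat a pose let the fingers close. It gives the time, the measured TCP pose, the force and the opening at its end, in the units of the state.
- arm.sense(): the state, without advancing time (a new reading comes with each control period).
- arm.grab_frame(name): name is "scene" or "top"; returns the picture (400x640x3 uint8, blue, green, red); there is no depth.
- arm.get_calibration(name): a dict with "fov_y" (degrees; the focal length in pixels is half the picture's height over the tangent of half this angle, whatever the lens; pixels are square), "cx", "cy" (the principal point, pixels), "rvec" (rotation vector, rad) and "tvec" (3), from world to camera coordinates, as OpenCV has them. Camera axes: x right, y down, z forward; pixel columns grow to the right and rows downward; lengths in m; the calibration is good to about 2 mm. A picture is of the moment at which its call begins. get_calibration takes no time and is no camera call.
- arm.hand_in(): hands the job in, once; it reports no verdict.
The state is a dict: "time_s": time; "qpos": joint angles; "joint_vel": joint speeds; "effort": joint torques, N m; "tcp_pos": TCP position; "tcp_rot": TCP orientation; "force": force on the tool from outside, world axes, zero at the start; "wrist_torque": the same for the moment, N m; "gripper_width": opening from 0.0 (shut) to 1.0 (fully open).
Only numpy, scipy, OpenCV 4.12 (cv2) and the standard library are available. Lean on these libraries where they do the work, as an engineer would, in place of code of your own. Each camera call takes 0.05 s, during which the arm holds its last target. There are 200 camera calls.

## Working session

There is one attempt and no reset: what is moved stays moved. The work goes in short steps, Python scripts to look and compute and a tool call to move; the robot and the scene stay as the last step left them, time stands still between calls to the robot, and variables do not carry over. Pictures are saved under pics/ and viewed, about 8 in all and at most 12, crops included, and the job is handed in when it is done.

Besides the shell and the picture viewer there is one more tool, called as name(argument=value, ...) on one line, values as JSON. arm_command: Moves the arm, as the interface text tells. Its arguments: {"type":"object","properties":{"deltas":{"type":"array","items":{"type":"array","items":{"type":"number"}}},"force":{"type":"number"}},"required":["deltas"]}

```bash
mkdir -p pics; ls; python3 - <<'E'
from rig import arm
import cv2
for n in("scene","top"):
    cv2.imwrite(f"pics/{n}0.png",arm.grab_frame(n)); print(n,arm.get_calibration(n))
print(arm.sense(),arm.tip_reach)
E
```

```text
pics
scene {'fov_y': 42.75470679853551, 'cx': 321.0183720758252, 'cy': 200.50326287628977, 'rvec': array([ 1.82162662,  0.82239437, -0.57792132]), 'tvec': array([-0.35708634, -0.05308067,  1.62362716])}
top {'fov_y': 52.58437310966091, 'cx': 316.4613923770192, 'cy': 201.74866129895236, 'rvec': array([ 2.17498841, -2.14343182,  0.12531257]), 'tvec': array([0.03154039, 0.48939082, 1.04441183])}
{'time_s': 0.1, 'qpos': array([ 1.05505849,  0.3841529 ,  0.01641476,  1.37104568, -0.00627938,
        1.38820717, -0.04648133]), 'joint_vel': array([ 0.00025472, -0.00139627,  0.00010397, -0.00353701,  0.00174414,
        0.00022257, -0.00015775]), 'effort': array([ 1.61056239e-03, -6.29136515e+01,  8.46991315e-01, -3.72760391e+01,
        1.67797669e-02,  1.04991108e-02,  2.44681723e-05]), 'tcp_pos': array([ 0.27326625, -0.56161125,  0.24138144]), 'tcp_rot': array([-3.05973123e+00, -7.04946518e-01,  7.13620661e-04]), 'force': array([-0.80154711,  0.02434826,  0.21837731]), 'wrist_torque': array([ 0.04988765, -0.06485772,  0.01225117]), 'gripper_width': 0.9987797584442656} 0.011
```

View pics/scene0.png

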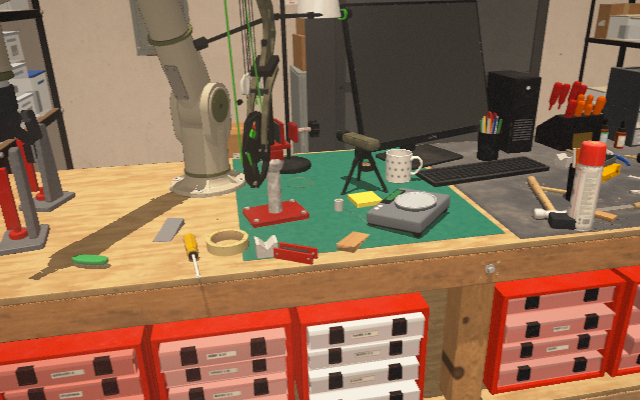

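View pics/top0.png

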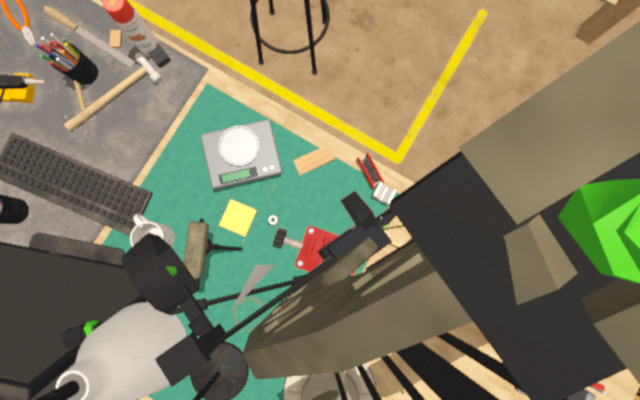

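The balance sits at top (240,155) and scene (408,212). The wedge is at top (315,160) and scene (353,241), with the red hex keys and V-block close behind its heel at top (375,180). Next I'll measure them.

```bash
cat > h.py <<'E'
import cv2, numpy as np
from rig import arm
def cam(n):
    c=arm.get_calibration(n); f=200/np.tan(np.radians(c['fov_y']/2))
    K=np.array([[f,0,c['cx']],[0,f,c['cy']],[0,0,1]]); R=cv2.Rodrigues(c['rvec'])[0]
    return K,R,c['tvec']
def ray(n,uv,z=0.):
    K,R,t=cam(n); o=-R.T@t; uv=np.atleast_2d(uv)
    d=np.c_[uv,np.ones(len(uv))]@np.linalg.inv(K).T@R
    return o+d*((z-o[2])/d[:,2])[:,None]
def proj(n,P):
    K,R,t=cam(n); p=(np.atleast_2d(P)@R.T+t)@K.T; return p[:,:2]/p[:,2:]
def wedge_mask(im,roi):
    h=cv2.cvtColor(im,cv2.COLOR_BGR2HSV); m=cv2.inRange(h,(5,70,90),(24,255,255))
    x0,y0,x1,y1=roi; k=np.zeros_like(m); k[y0:y1,x0:x1]=m[y0:y1,x0:x1]
    c=max(cv2.findContours(k,cv2.RETR_EXTERNAL,cv2.CHAIN_APPROX_NONE)[0],key=cv2.contourArea)
    return c
E
python3 - <<'E'
from h import *
np.set_printoptions(precision=4,suppress=True)
t=cv2.imread("pics/top0.png"); s=cv2.imread("pics/scene0.png")
for n,im,roi in(("top",t,(285,140,345,180)),("scene",s,(330,228,373,254))):
    c=wedge_mask(im,roi); print(n,cv2.contourArea(c)); ap=cv2.approxPolyDP(c,2,True)[:,0]; print(np.c_[ap,ray(n,ap)[:,:2]])
    r=cv2.boxPoints(cv2.minAreaRect(c)); print(np.c_[r,ray(n,r,0.0)[:,:2]])
    print("cam",-cam(n)[1].T@cam(n)[2])
a=cv2.resize(t[105:215,190:410],None,fx=3.6,fy=3.6,interpolation=cv2.INTER_CUBIC)
b=cv2.resize(s[180:265,250:460],None,fx=3.77,fy=3.6,interpolation=cv2.INTER_CUBIC)
b=cv2.resize(b,(792,320)); a=cv2.resize(a,(560,280)); a=np.hstack([a,np.zeros((280,232,3),np.uint8)])
cv2.imwrite("pics/c1.png",np.vstack([a,b]))
E
```

```text
top 919.5
[[294.     160.       0.6074   0.1024]
 [299.     173.       0.5712   0.0879]
 [330.     161.       0.606    0.0031]
 [335.     156.       0.6202  -0.0105]
 [344.     161.       0.6065  -0.0355]
 [344.     140.       0.6659  -0.0351]
 [308.     140.       0.6645   0.0648]
 [319.     148.       0.6422   0.034 ]]
[[289.2453 145.3585   0.6485   0.1165]
 [341.283  130.4906   0.6929  -0.0273]
 [349.5472 159.4151   0.6112  -0.0507]
 [297.5095 174.283    0.5675   0.0919]]
cam [0.3622 0.0352 1.0949]
scene 496.0
[[368.     234.       0.6      0.1078]
 [352.     232.       0.5649   0.0868]
 [337.     243.       0.5846   0.0181]
 [337.     248.       0.6038   0.0006]
 [341.     251.       0.6212  -0.0028]
 [330.     253.       0.6113  -0.0281]
 [372.     253.       0.6765   0.0428]
 [372.     248.       0.6591   0.0608]
 [357.     248.       0.6354   0.035 ]]
[[330.     232.       0.5276   0.0465]
 [372.     232.       0.5988   0.1234]
 [372.     253.       0.6765   0.0428]
 [330.     253.       0.6113  -0.0281]]
cam [ 1.3953 -0.7187  0.5506]
```

View pics/c1.png

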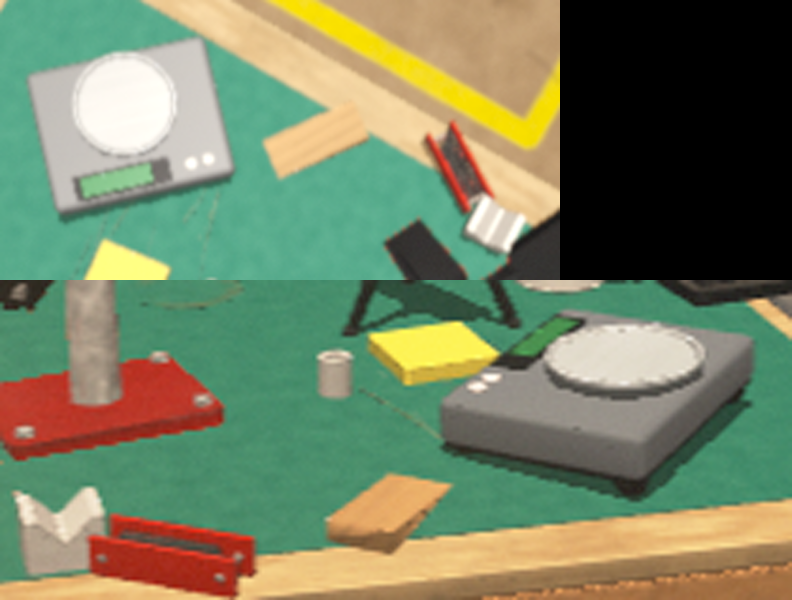

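The crop shows the balance display on the robot side, so its axes roughly match the world's. The short foot is at the crop's lower-right corner (232,172). The wedge tip corners are at crop (263,142) and (282,178), and the heel corners at (355,100) and (369,136).

```bash
python3 - <<'E'
from h import *
np.set_printoptions(precision=4,suppress=True)
A=lambda p:np.array(p)/2.5455+(190,105)
B=lambda p:(np.array(p)-(0,280))/3.77+(250,180)
tip=ray("top",A([(263,142),(282,178)]),.001); heel=ray("top",A([(355,100),(369,136)]),.017)
print("top tip",tip,"heel",heel); d=tip.mean(0)-heel.mean(0);print("len",np.hypot(*d[:2]),"yaw",np.arctan2(d[1],d[0]))
tip=ray("scene",B([(390,474),(452,487)]),.001);heel=ray("scene",B([(327,520),(398,538)]),.017)
print("scene tip",tip,"heel",heel); d=tip.mean(0)-heel.mean(0);print("len",np.hypot(*d[:2]),"yaw",np.arctan2(d[1],d[0]))
print("heel bottom scene",ray("scene",B([(328,540),(390,553)]),0))
c=A([(28,73),(203,38),(232,172),(62,213)])
P=np.array([ray("top",u,z)[0] for u,z in zip(c,(.05,.058,.05,.042)[0:1]+(.05,)*0+(.05,.05,.05))])
# order: (-?): (28,73)=+x+y far, (203,38)=+x-y, (232,172)=-x-y short, (62,213)=-x+y
P=np.array([ray("top",u,z)[0] for u,z in zip(c,(.058,.05,.042,.05))]);print("bal",P,P.mean(0))
ex=P[0]+P[1]-P[2]-P[3]; ey=P[0]+P[3]-P[1]-P[2];print("yaws",np.arctan2(ex[1],ex[0]),np.arctan2(-ey[0],ey[1]),np.hypot(*ex[:2])/2,np.hypot(*ey[:2])/2)
print("foot dark scene crop(628,490):",ray("scene",B([(628,490)]),0.0))
print("hex keys corners",ray("scene",B([(90,572),(235,597)]),0),"vblock",ray("scene",B([(25,572),(105,560)]),0))
print("pillar",ray("scene",B([(95,400)]),0.01)); print("hex top",ray("top",A([(427,135),(453,122),(493,190)]),.026))
print(cv2.Rodrigues(arm.sense()['tcp_rot'])[0])
E
```

```text
top tip [[0.6049 0.1042 0.001 ]
 [0.5657 0.0829 0.001 ]] heel [[ 0.6486  0.0056  0.017 ]
 [ 0.6095 -0.0098  0.017 ]]
len 0.10517012724125646 yaw 2.0001918415189675
scene tip [[0.5666 0.0902 0.001 ]
 [0.6082 0.1061 0.001 ]] heel [[ 0.6117 -0.0073  0.017 ]
 [ 0.6582  0.0079  0.017 ]]
len 0.10879363804528784 yaw 2.022859921938352
heel bottom scene [[ 0.6074 -0.0027  0.    ]
 [ 0.6457  0.0135  0.    ]]
bal [[0.6615 0.3453 0.058 ]
 [0.7041 0.1663 0.05  ]
 [0.5636 0.1331 0.042 ]
 [0.5169 0.3056 0.05  ]] [0.6115 0.2376 0.05  ]
yaws 0.25001142978510643 0.24871703390439268 0.14711840357097158 0.1813482324414457
foot dark scene crop(628,490): [[0.6873 0.188  0.    ]]
hex keys corners [[ 0.5413 -0.1362  0.    ]
 [ 0.6239 -0.0915  0.    ]] vblock [[ 0.5147 -0.1652  0.    ]
 [ 0.5349 -0.1204  0.    ]]
pillar [[0.3486 0.0081 0.01  ]]
hex top [[ 0.6094 -0.0707  0.026 ]
 [ 0.6239 -0.0982  0.026 ]
 [ 0.5514 -0.1403  0.026 ]]
[[ 0.8992  0.4376 -0.0008]
 [ 0.4376 -0.8992  0.0016]
 [-0.0001 -0.0018 -1.    ]]
```

```bash
python3 - <<'E'
from h import *
np.set_printoptions(precision=3,suppress=True)
print(ray("scene",[(253,187),(293,165),(208,190),(362,165)])[:,:2]); print("base in top",proj("top",[(0,0,0),(0,0,.3),(0.35,0,0),(.273,-.56,.24)]))
print(proj("scene",[(0.349,.008,.1),(0.349,.008,.15)]))
E
```

```text
[[ 0.122  0.087]
 [ 0.033  0.314]
 [ 0.049 -0.029]
 [ 0.199  0.488]]
base in top [[328.686 391.434]
 [333.315 447.92 ]
 [330.14  254.646]
 [604.464 297.6  ]]
[[273.544 180.443]
 [272.551 162.286]]
```

arm_command(deltas=[[255, 2, -1, 0, -0.05], [255, 5, -3, 0, -0.12], [255, 8, -4.5, 0, -0.2], [255, 11, -6, 0, -0.28], [255, 14, -8, 0, -0.36], [255, 17, -9.5, 0, -0.44], [255, 20, -11, 0, -0.52], [255, 23, -13, 0, -0.6], [255, 26, -14.5, 0, -0.68], [255, 29, -16, 0, -0.76], [255, 32, -18, 0, -0.84], [255, 34, -19, 0, -0.9]], force=40)

```text
time_s: 1.1
tcp_pos: [0.4977, -0.2381, 0.2421]
tcp_rot: [-2.441, -1.976, -0.002]
force: [0.5, 1.0, -0.2]
gripper_width: -0.004
```

arm_command(deltas=[[255, 2, 1, 0.5, -0.06], [255, 5, 2, 1, -0.13], [255, 8, 3.2, 2, -0.2], [255, 11, 4.4, 3, -0.27], [255, 14, 5.6, 4, -0.34], [255, 17, 6.8, 5, -0.41], [255, 20, 8, 6, -0.48], [255, 22.5, 9, 7.5, -0.55], [255, 24, 9.6, 9, -0.6], [255, 24.2, 9.8, 11, -0.657], [255, 24.2, 9.8, 13, -0.657], [255, 24.2, 9.8, 13, -0.657]])

```text
time_s: 2.1
tcp_pos: [0.6416, -0.0276, 0.107]
tcp_rot: [-1.68, -2.647, 0.006]
force: [-0.4, -1.1, -0.2]
gripper_width: -0.003
```

```bash
python3 - <<'E'
from h import *
np.set_printoptions(precision=4,suppress=True)
t=arm.grab_frame("top"); s=arm.grab_frame("scene"); st=arm.sense()
print(st['tcp_pos'],cv2.Rodrigues(st['tcp_rot'])[0][:,0],st['qpos'],st['force'])
a=cv2.resize(t[105:215,190:410],(560,280),interpolation=cv2.INTER_CUBIC)
b=cv2.resize(s[180:265,250:460],(792,320),interpolation=cv2.INTER_CUBIC)
cv2.imwrite("pics/c2.png",np.vstack([np.hstack([a,np.zeros((280,232,3),np.uint8)]),b]))
E
```

```text
[ 0.6435 -0.0281  0.1116] [-0.4241  0.9056  0.0009] [ 0.3363  0.5636 -0.4914  1.462   0.2752  1.1872  0.2435] [ 0.1938 -0.3394  0.9556]
```

View pics/c2.png

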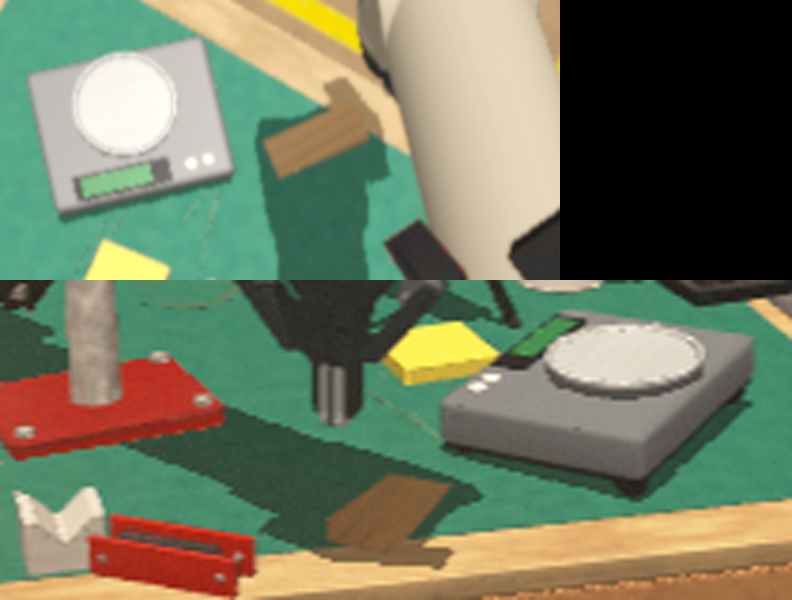

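The fingers hang above and behind the heel at crop (335,420), with clear space below. I'll lower them.

arm_command(deltas=[[255, 0, 0, 2, 0], [255, 0, 0, 4, 0], [255, 0, 0, 6, 0], [255, 0, 0, 7.5, 0], [255, 0, 0, 8.5, 0], [255, 0, 0, 9.2, 0], [255, 0, 0, 9.5, 0], [255, 0, 0, 9.5, 0], [255, 0, 0, 9.5, 0], [255, 0, 0, 9.5, 0]])

```text
time_s: 3.03
tcp_pos: [0.6449, -0.0273, 0.0186]
tcp_rot: [1.684, 2.65, 0.002]
force: [0.3, 0.4, -0.9]
gripper_width: 0.001
```

```bash
cat > look.py <<'E'
import sys
from h import *
np.set_printoptions(precision=4,suppress=True)
s=arm.grab_frame("scene"); st=arm.sense()
print(st['tcp_pos'],cv2.Rodrigues(st['tcp_rot'])[0][:,0],st['force'])
cv2.imwrite(f"pics/{sys.argv[1]}.png",cv2.resize(s[195:265,310:460],(780,364),interpolation=cv2.INTER_CUBIC))
E
python3 look.py c3
```

```text
[ 0.6448 -0.0272  0.0184] [-0.425   0.9052 -0.0007] [-0.2413 -0.3045  0.3248]
```

View pics/c3.png

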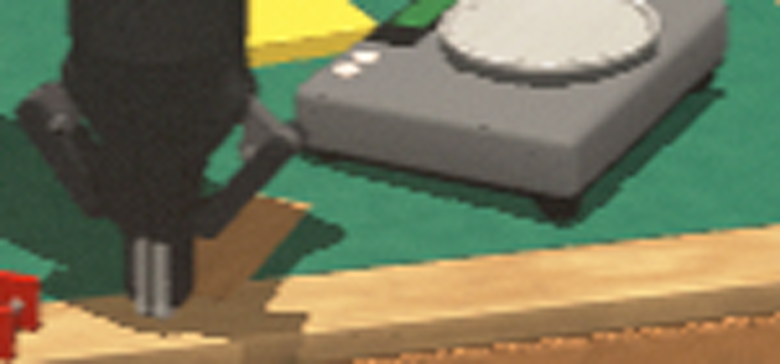

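arm_command(deltas=[[255, 0.3, 0, 0.25, 0], [255, 0.6, 0, 0.25, 0], [255, 0.9, 0, 0.25, 0], [255, 1.2, 0, 0.25, 0], [255, 1.4, 0, 0.25, 0], [255, 1.6, 0, 0.25, 0], [255, 1.7, 0, 0.25, 0], [255, 1.8, 0, 0.25, 0], [255, 1.9, 0, 0.25, 0], [255, 2.0, 0, 0.25, 0], [255, 2.0, 0, 0.25, 0], [255, 2.0, 0, 0.25, 0]])

```text
time_s: 4.08
tcp_pos: [0.6356, -0.0092, 0.0148]
tcp_rot: [-1.684, -2.652, -0.0]
force: [-0.3, -0.7, -0.1]
gripper_width: -0.001
```

```bash
python3 look.py c4
```

```text
[ 0.6356 -0.0093  0.0148] [-0.425   0.9052 -0.    ] [-0.3795  0.1264  0.2201]
```

View pics/c4.png

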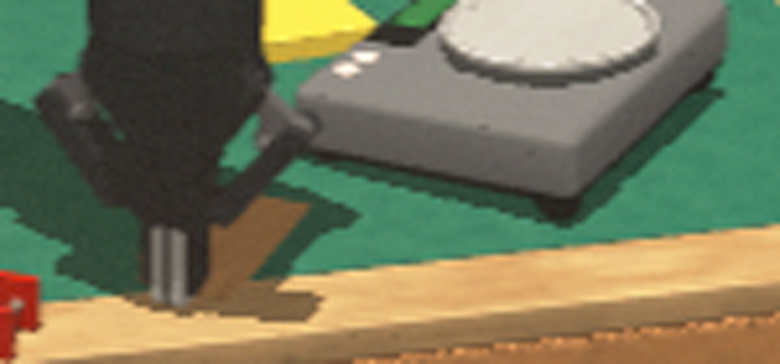

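The wedge has not moved: its tip edge is still at (226,190) to (311,208). The fingers, centred at x≈171, sit squarely behind the heel. Now I'll push forward while turning the wedge gently to the right.

arm_command(deltas=[[255, 0.2, 0, 0, 0], [255, 0.5, -0.05, 0, 0.01], [255, 0.8, -0.1, 0, 0.02], [255, 1.1, -0.15, 0, 0.03], [255, 1.4, -0.2, 0, 0.04], [255, 1.7, -0.24, 0, 0.05], [255, 2.0, -0.29, 0, 0.06], [255, 2.3, -0.32, 0, 0.07], [255, 2.6, -0.36, 0, 0.08], [255, 2.9, -0.39, 0, 0.09], [255, 3.2, -0.41, 0, 0.1], [255, 3.2, -0.41, 0, 0.1]])

```text
time_s: 5.13
tcp_pos: [0.6179, 0.0191, 0.0149]
tcp_rot: [-1.814, -2.564, -0.001]
force: [0.2, 0.4, 0.8]
gripper_width: 0.0
```

```bash
python3 - <<'E'
from h import *
np.set_printoptions(precision=4,suppress=True)
t=arm.grab_frame("top"); s=arm.grab_frame("scene"); st=arm.sense()
print(st['tcp_pos'],cv2.Rodrigues(st['tcp_rot'])[0][:,0],st['force'])
a=cv2.resize(t[120:200,250:410],(560,280),interpolation=cv2.INTER_CUBIC)
b=cv2.resize(s[195:265,310:460],(660,308),interpolation=cv2.INTER_CUBIC)
a=np.hstack([a,np.zeros((280,100,3),np.uint8)])
cv2.imwrite("pics/c5.png",np.vstack([a,b]))
E
```

```text
[0.6183 0.0183 0.0149] [-0.333   0.9429  0.0001] [0.3983 0.0974 0.2585]
```

View pics/c5.png

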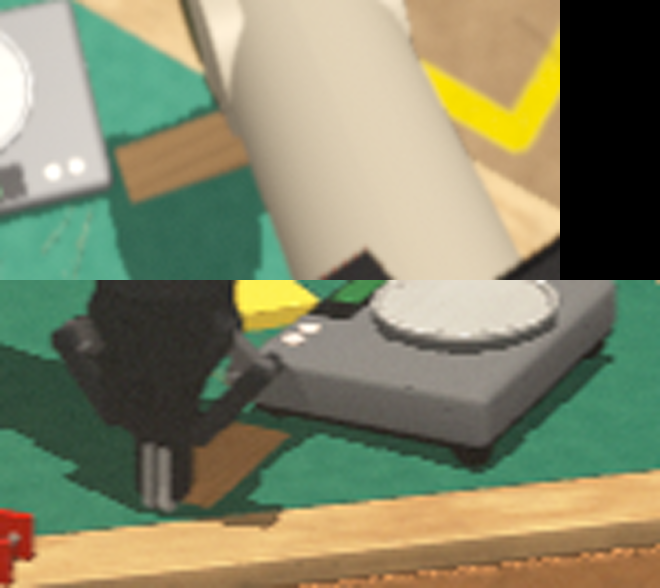

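```bash
python3 - <<'E'
from h import *
np.set_printoptions(precision=4,suppress=True)
A=lambda p:np.array(p)/3.5+(250,120)
t=ray("top",A([(115,150),(133,203)]),.001);print(t,t.mean(0))
for p,q,z in(((115,150),(218,113),.0145),((133,203),(250,165),.0165)):
    a=ray("top",A([p]),.001)[0];b=ray("top",A([q]),z)[0];d=a-b;print(b,np.arctan2(d[1],d[0]))
d=t[0]-t[1];print("edge yaw",np.arctan2(d[1],d[0])+np.pi/2)
B=lambda p:(np.array(p)-(0,280))/4.4+(310,195)
print("scene tip right",ray("scene",B([(290,434)]),.001), "left corner mid foot")
E
```

```text
[[0.5987 0.1329 0.001 ]
 [0.5566 0.1177 0.001 ]] [0.5777 0.1253 0.001 ]
[0.6263 0.0521 0.0145] 1.90012439145193
[0.585  0.0267 0.0165] 1.872911509634378
edge yaw 1.9161076329469766
scene tip right [[0.5987 0.1374 0.001 ]] left corner mid foot
```

arm_command(deltas=[[255, 0.2, -0.04, 0, 0.01], [255, 0.5, -0.09, 0, 0.02], [255, 0.8, -0.14, 0, 0.03], [255, 1.2, -0.2, 0, 0.04], [255, 1.2, -0.2, 0, 0.04], [255, 1.2, -0.2, 0, 0.04]])

```text
time_s: 5.73
tcp_pos: [0.6122, 0.0294, 0.0149]
tcp_rot: [-1.864, -2.528, -0.0]
force: [-0.5, -0.3, 0.0]
gripper_width: 0.001
```

arm_command(deltas=[[255, 0.2, 0, 0, 0], [255, 0.4, 0, 0, 0], [255, 0.6, 0, 0, 0], [255, 0.8, 0, 0, 0], [255, 1.0, 0, 0, 0], [255, 1.2, 0, 0, 0], [255, 1.4, 0, 0, 0], [255, 1.5, 0, 0, 0], [255, 1.6, 0, 0, 0]])

```text
time_s: 6.48
tcp_pos: [0.6092, 0.0387, 0.0153]
tcp_rot: [1.868, 2.519, -0.005]
force: [2.7, -12.5, 2.0]
gripper_width: 0.003
```

```bash
python3 - <<'E'
from h import *
np.set_printoptions(precision=4,suppress=True)
t=arm.grab_frame("top"); s=arm.grab_frame("scene"); st=arm.sense()
print(st['tcp_pos'],cv2.Rodrigues(st['tcp_rot'])[0][:,0],st['force'])
a=cv2.resize(t[120:200,250:410],(560,280),interpolation=cv2.INTER_CUBIC)
b=cv2.resize(s[195:265,310:460],(660,308),interpolation=cv2.INTER_CUBIC)
a=np.hstack([a,np.zeros((280,100,3),np.uint8)])
cv2.imwrite("pics/c6.png",np.vstack([a,b]))
E
```

```text
[0.609  0.0393 0.0152] [-0.2907  0.9568 -0.0051] [ 3.033  -9.7695  0.9862]
```

View pics/c6.png

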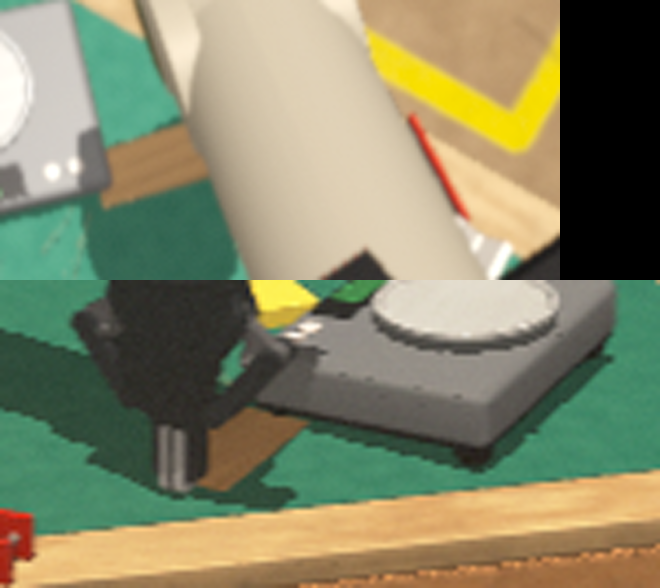

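The tip has reached the foot, as predicted, and the force has risen to about 10 N. I'll continue in small steps and watch the force.

arm_command(deltas=[[255, 0, 0, 0, 0], [255, 0, 0, 0, 0], [255, 0, 0, 0, 0], [255, 0, 0, 0, 0]])

```text
time_s: 6.92
tcp_pos: [0.609, 0.0394, 0.0152]
tcp_rot: [1.868, 2.52, -0.004]
force: [3.3, -10.5, 1.5]
gripper_width: 0.001
```

arm_command(deltas=[[255, 0.1, 0, 0, 0], [255, 0.2, 0, 0, 0], [255, 0.2, 0, 0, 0], [255, 0.2, 0, 0, 0]])

```text
time_s: 7.25
tcp_pos: [0.6083, 0.0414, 0.0152]
tcp_rot: [1.868, 2.521, -0.004]
force: [3.6, -10.3, 1.2]
gripper_width: 0.004
```

arm_command(deltas=[[255, 0.1, 0, 0, 0], [255, 0.2, 0, 0, 0], [255, 0.2, 0, 0, 0], [255, 0.2, 0, 0, 0]])

```text
time_s: 7.58
tcp_pos: [0.6077, 0.0435, 0.0151]
tcp_rot: [1.868, 2.521, -0.004]
force: [3.4, -10.1, 0.4]
gripper_width: -0.002
```

arm_command(deltas=[[255, 0.1, 0, 0, 0], [255, 0.2, 0, 0, 0], [255, 0.3, 0, 0, 0], [255, 0.4, 0, 0, 0], [255, 0.4, 0, 0, 0], [255, 0.4, 0, 0, 0]])

```text
time_s: 8.08
tcp_pos: [0.6064, 0.0475, 0.015]
tcp_rot: [1.868, 2.521, -0.004]
force: [4.0, -9.6, 0.3]
gripper_width: -0.006
```

arm_command(deltas=[[255, 0.1, 0, 0, 0], [255, 0.2, 0, 0, 0], [255, 0.3, 0, 0, 0], [255, 0.4, 0, 0, 0], [255, 0.4, 0, 0, 0], [255, 0.4, 0, 0, 0]])

```text
time_s: 8.58
tcp_pos: [0.6051, 0.0514, 0.015]
tcp_rot: [1.868, 2.522, -0.004]
force: [2.3, -9.4, -0.6]
gripper_width: 0.0
```

```bash
python3 - <<'E'
from h import *
np.set_printoptions(precision=4,suppress=True)
t=arm.grab_frame("top"); s=arm.grab_frame("scene"); st=arm.sense()
cv2.imwrite("pics/s7.png",s);cv2.imwrite("pics/t7.png",t)
t0=cv2.imread("pics/top0.png");s0=cv2.imread("pics/scene0.png")
g=lambda i:cv2.cvtColor(i,cv2.COLOR_BGR2GRAY)
# feature shifts of the balance
for n,p,q,box in(("top",t0,t,(200,118,272,190)),("scene",s0,s,(368,190,452,238))):
    x0,y0,x1,y1=box; m=np.zeros(p.shape[:2],np.uint8); m[y0:y1,x0:x1]=255
    f=cv2.goodFeaturesToTrack(g(p),25,.03,5,mask=m)
    r,ok,_=cv2.calcOpticalFlowPyrLK(g(p),g(q),f,None,winSize=(11,11))
    k=ok.ravel()==1; print(n); print(np.c_[f[k,0],(r-f)[k,0]].round(2))
E
```

```text
top
[[219.   175.    -0.42  -0.48]
 [249.   175.    -1.27  -0.35]
 [258.   175.    -0.35  -0.54]
 [220.   184.    -0.61  -0.43]
 [249.   169.    -1.16  -0.51]
 [224.   181.    -0.5   -0.53]
 [254.   168.    -0.54  -0.74]
 [213.   186.    -0.47  -0.46]
 [270.   168.   -21.46 -10.18]
 [265.   168.     0.13  -1.41]
 [267.   121.    -0.51  -0.2 ]
 [234.   165.     0.2   -0.51]
 [202.   135.     0.05   0.07]
 [235.   180.     1.71  -1.14]
 [230.   173.     2.63  -1.23]
 [242.   178.    -2.17  -0.35]
 [242.   165.    -2.59  -0.31]
 [235.   126.    -0.88   0.07]
 [229.   181.     2.08  -1.16]
 [252.   161.    -0.35  -0.89]
 [229.   165.    -0.05  -0.48]
 [256.   156.     0.15  -1.57]
 [259.   149.    -1.59   1.79]
 [269.   179.    30.14 -15.11]
 [221.   132.    -0.18  -0.05]]
scene
[[ 381.    199.     -0.14   -0.45]
 [ 374.    208.    -15.21  -66.45]
 [ 382.    205.     -0.16   -0.76]
 [ 404.    190.      0.58   -0.08]
 [ 394.    201.      0.79   -0.49]
 [ 368.    224.   -108.39   -0.4 ]
 [ 383.    190.      0.04    0.05]
 [ 436.    203.      0.69    0.48]
 [ 369.    234.    -89.36    4.35]
 [ 447.    211.      0.53    0.44]
 [ 371.    191.      1.17    0.98]
 [ 398.    195.      0.62   -0.12]
 [ 389.    203.      0.74   -0.55]
 [ 433.    195.      1.07    0.92]
 [ 414.    193.      0.64    0.33]
 [ 424.    191.     -1.36    0.19]
 [ 398.    208.      0.88   -0.34]
 [ 431.    204.      1.02    0.26]
 [ 424.    206.      1.9    -0.04]
 [ 448.    195.      0.62    0.74]
 [ 420.    234.      0.45    0.06]
 [ 418.    210.      1.86   -0.03]
 [ 430.    230.     -1.19    1.61]
 [ 392.    192.      0.24    0.02]]
```

arm_command(deltas=[[255, 0.1, 0, 0, 0], [255, 0.2, 0, 0, 0], [255, 0.3, 0, 0, 0], [255, 0.4, 0, 0, 0], [255, 0.4, 0, 0, 0], [255, 0.4, 0, 0, 0]])

```text
time_s: 9.18
tcp_pos: [0.6039, 0.0553, 0.0149]
tcp_rot: [1.868, 2.522, -0.004]
force: [3.1, -10.3, -0.1]
gripper_width: -0.002
```

arm_command(deltas=[[255, 0.1, 0, 0, 0], [255, 0.2, 0, 0, 0], [255, 0.3, 0, 0, 0], [255, 0.3, 0, 0, 0], [255, 0.3, 0, 0, 0]])

```text
time_s: 9.6
tcp_pos: [0.603, 0.0583, 0.0149]
tcp_rot: [1.868, 2.522, -0.004]
force: [1.9, -9.0, -0.9]
gripper_width: 0.006
```

arm_command(deltas=[[255, 0.1, 0, 0, 0], [255, 0.2, 0, 0, 0], [255, 0.2, 0, 0, 0], [255, 0.2, 0, 0, 0]])

```text
time_s: 9.93
tcp_pos: [0.6024, 0.0602, 0.0149]
tcp_rot: [1.868, 2.522, -0.004]
force: [3.0, -8.6, -0.7]
gripper_width: -0.002
```

arm_command(deltas=[[255, 0.1, 0, 0, 0], [255, 0.2, 0, 0, 0], [255, 0.2, 0, 0, 0], [255, 0.2, 0, 0, 0]])

```text
time_s: 10.27
tcp_pos: [0.6018, 0.0622, 0.0149]
tcp_rot: [1.868, 2.522, -0.004]
force: [2.5, -9.4, -0.3]
gripper_width: -0.001
```

arm_command(deltas=[[255, 0.1, 0, 0, 0], [255, 0.2, 0, 0, 0], [255, 0.2, 0, 0, 0], [255, 0.2, 0, 0, 0]])

```text
time_s: 10.6
tcp_pos: [0.6012, 0.064, 0.0149]
tcp_rot: [1.868, 2.522, -0.004]
force: [3.5, -9.4, -1.5]
gripper_width: 0.002
```

arm_command(deltas=[[255, 0.1, 0, 0, 0], [255, 0.2, 0, 0, 0], [255, 0.2, 0, 0, 0], [255, 0.2, 0, 0, 0]])

```text
time_s: 10.93
tcp_pos: [0.6006, 0.066, 0.0149]
tcp_rot: [1.868, 2.522, -0.004]
force: [2.5, -8.4, 0.1]
gripper_width: -0.0
```

```bash
python3 - <<'E'
from h import *
np.set_printoptions(precision=4,suppress=True)
s=arm.grab_frame("scene"); st=arm.sense(); print(st['tcp_pos'],st['force'])
cv2.imwrite("pics/s8.png",s)
s0=cv2.imread("pics/scene0.png")
a=cv2.resize(s0[195:250,360:460],(760,300),interpolation=cv2.INTER_CUBIC);a=cv2.resize(s0[190:245,365:460],(518,300),interpolation=cv2.INTER_CUBIC)
b=cv2.resize(s[190:245,365:460],(518,300),interpolation=cv2.INTER_CUBIC)
cv2.imwrite("pics/c8.png",np.vstack([a,b]))
E
```

```text
[0.6006 0.066  0.0149] [ 2.7941 -8.8101  0.9436]
```

View pics/c8.png

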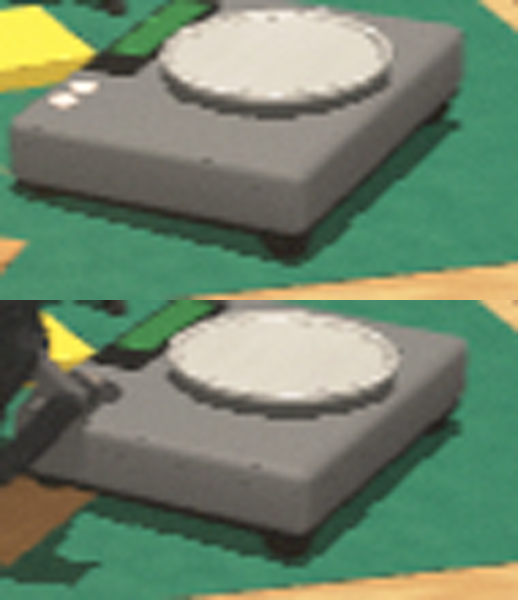

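The lower picture shows the short corner lifting and the far corner (455,410) dropping. The gripper's linkage is only in front of the balance in this view. I'll carry on in 2 mm steps.

arm_command(deltas=[[255, 0.1, 0, 0, 0], [255, 0.2, 0, 0, 0], [255, 0.2, 0, 0, 0], [255, 0.2, 0, 0, 0]])

```text
time_s: 11.32
tcp_pos: [0.6, 0.068, 0.0148]
tcp_rot: [1.868, 2.522, -0.004]
force: [2.2, -8.4, 0.4]
gripper_width: -0.004
```

arm_command(deltas=[[255, 0.1, 0, 0, 0], [255, 0.2, 0, 0, 0], [255, 0.2, 0, 0, 0], [255, 0.2, 0, 0, 0]])

```text
time_s: 11.65
tcp_pos: [0.5994, 0.0698, 0.0148]
tcp_rot: [1.868, 2.522, -0.004]
force: [2.6, -9.4, -0.1]
gripper_width: 0.002
```

arm_command(deltas=[[255, 0.1, 0, 0, 0], [255, 0.2, 0, 0, 0], [255, 0.2, 0, 0, 0], [255, 0.2, 0, 0, 0]])

```text
time_s: 11.98
tcp_pos: [0.5988, 0.0717, 0.0149]
tcp_rot: [1.868, 2.522, -0.004]
force: [2.7, -8.6, -0.6]
gripper_width: -0.003
```

arm_command(deltas=[[255, 0.1, 0, 0, 0], [255, 0.15, 0, 0, 0], [255, 0.15, 0, 0, 0], [255, 0.15, 0, 0, 0]])

```text
time_s: 12.32
tcp_pos: [0.5985, 0.0727, 0.0149]
tcp_rot: [1.868, 2.521, -0.004]
force: [3.6, -10.5, -1.0]
gripper_width: -0.005
```

arm_command(deltas=[[255, 0.1, 0, 0, 0], [255, 0.15, 0, 0, 0], [255, 0.15, 0, 0, 0], [255, 0.15, 0, 0, 0]])

```text
time_s: 12.65
tcp_pos: [0.5982, 0.0736, 0.0149]
tcp_rot: [1.869, 2.521, -0.005]
force: [3.6, -10.9, -0.2]
gripper_width: 0.0
```

arm_command(deltas=[[255, 0.1, 0, 0, 0], [255, 0.15, 0, 0, 0], [255, 0.15, 0, 0, 0], [255, 0.15, 0, 0, 0]])

```text
time_s: 12.98
tcp_pos: [0.598, 0.0744, 0.0149]
tcp_rot: [1.869, 2.52, -0.006]
force: [3.7, -11.8, -0.1]
gripper_width: 0.003
```

The force has left its ~9.5 N plateau and is now about 12 N, with less travel per step, so the far foot is taking load. I'll hold and read it more carefully.

arm_command(deltas=[[255, 0, 0, 0, 0], [255, 0, 0, 0, 0], [255, 0, 0, 0, 0]])

```text
time_s: 13.23
tcp_pos: [0.5979, 0.0744, 0.0149]
tcp_rot: [1.869, 2.52, -0.006]
force: [3.2, -12.2, 0.5]
gripper_width: -0.002
```

```bash
python3 - <<'E'
from h import *
np.set_printoptions(precision=3,suppress=True)
F=[]
for i in range(6):
    s=arm.grab_frame("scene"); F.append(arm.sense()['force'])
st=arm.sense();d=cv2.Rodrigues(st['tcp_rot'])[0][:,0]
print(np.mean(F,0),-np.mean(F,0)@d,st['tcp_pos'])
cv2.imwrite("pics/s9.png",s); s8=cv2.imread("pics/s8.png"); s0=cv2.imread("pics/scene0.png")
g=lambda i:cv2.cvtColor(i,cv2.COLOR_BGR2GRAY)
# housing corners tracked: near(+x-y) , far(+x+y), level test by comparing rim/corner rows
f=np.float32([[[420,222]],[[450,196]],[[420,234]],[[420,206]],[[436,203]],[[392,201]]])
for q in(s8,s):
    r,ok,_=cv2.calcOpticalFlowPyrLK(g(s0),g(q),f,None,winSize=(13,13)); print((r-f)[:,0].round(2).tolist())
E
```

```text
[  3.792 -12.401  -0.212] 12.966215289436526 [0.598 0.074 0.015]
[[0.7599999904632568, -0.1599999964237213], [1.309999942779541, 1.1399999856948853], [0.550000011920929, 0.029999999329447746], [3.890000104904175, -0.03999999910593033], [1.1100000143051147, 0.9800000190734863], [1.3899999856948853, -0.7599999904632568]]
[[1.0, -0.20999999344348907], [1.600000023841858, 1.3600000143051147], [0.6299999952316284, 0.009999999776482582], [4.730000019073486, -0.05000000074505806], [1.4199999570846558, 1.0199999809265137], [1.690000057220459, -1.0099999904632568]]
```

The mean push is 13 N, with level just reached and the far corner down. I'll stop here, back straight off and rise.

arm_command(deltas=[[255, -0.2, 0, 0, 0], [255, -0.5, 0, 0, 0], [255, -0.9, 0, 0, 0], [255, -1.4, 0, 0, 0], [255, -2.2, 0, 0, 0], [255, -3.0, 0, 0, 0], [255, -4.0, 0, 0, 0], [255, -4.0, 0, -1, 0], [255, -4.0, 0, -4, 0], [255, -4.0, 0, -8, 0], [255, -4.0, 0, -12, 0], [255, -4.0, 0, -14, 0]])

```text
time_s: 14.53
tcp_pos: [0.6102, 0.0422, 0.1611]
tcp_rot: [1.863, 2.524, 0.007]
force: [1.2, 0.4, 0.2]
gripper_width: 0.0
```

arm_command(deltas=[[255, -2, 0, -2, 0], [255, -5, 0, -4, 0], [255, -8, 0, -4, 0], [255, -12, 0, -4, 0], [255, -16, 0, -4, 0], [255, -19, 0, -4, 0], [255, -20, 0, -4, 0], [255, -20, 0, -4, 0], [255, -20, 0, -4, 0]])

```text
time_s: 15.28
tcp_pos: [0.6672, -0.1494, 0.195]
tcp_rot: [-1.866, -2.526, -0.001]
force: [0.4, 0.8, -0.3]
gripper_width: 0.003
```

```bash
python3 - <<'E'
from h import *
np.set_printoptions(precision=4,suppress=True)
t=arm.grab_frame("top"); s=arm.grab_frame("scene"); st=arm.sense(); print(st['time_s'],st['tcp_pos'],st['force'])
cv2.imwrite("pics/s10.png",s);cv2.imwrite("pics/t10.png",t)
a=cv2.resize(t[110:200,190:410],(680,278),interpolation=cv2.INTER_CUBIC)
b=cv2.resize(s[185:265,310:460],(680,320),interpolation=cv2.INTER_CUBIC)
cv2.imwrite("pics/c10.png",np.vstack([a,b[:, :680]]))
g=lambda i:cv2.cvtColor(i,cv2.COLOR_BGR2GRAY); s0=cv2.imread("pics/scene0.png")
f=np.float32([[[420,222]],[[450,196]],[[420,234]],[[420,206]],[[436,203]],[[392,201]],[[368,214]]])
r,ok,_=cv2.calcOpticalFlowPyrLK(g(s0),g(s),f,None,winSize=(13,13)); print((r-f)[:,0].round(2).tolist())
E
```

```text
15.3833 [ 0.6673 -0.147   0.1953] [-0.6286  0.4924  0.7698]
[[1.0700000524520874, 0.10000000149011612], [1.6699999570846558, 1.5399999618530273], [0.5899999737739563, -0.019999999552965164], [4.829999923706055, -0.009999999776482582], [1.6100000143051147, 0.9900000095367432], [1.5700000524520874, -1.0099999904632568], [1.2899999618530273, -2.190000057220459]]
```

View pics/c10.png

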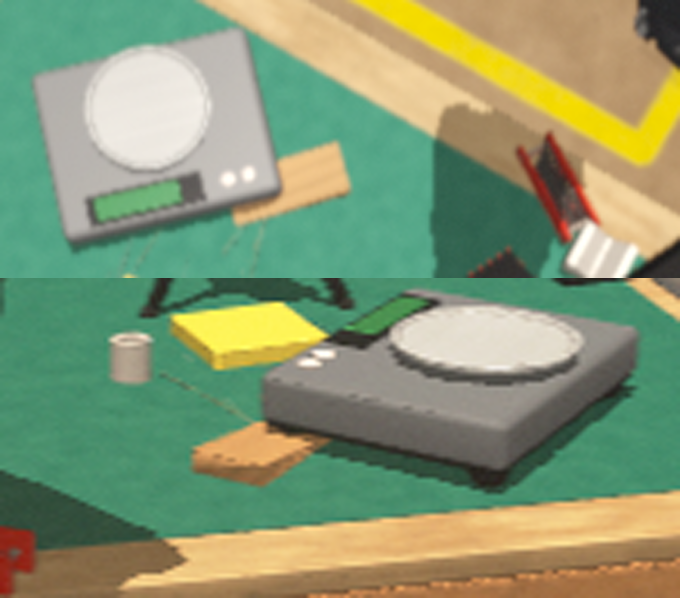

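The top view shows the wedge heel at (345,165), with its thin end under the short corner. In the scene view the short corner has risen about 2.2 px and the far corner dropped about 1.5 px, which matches levelling. The bush, hex keys and V-block look undisturbed, so I'll hand in.

```bash
python3 -c "
from rig import arm
print(arm.hand_in())"
```

```text
the job is handed in; nothing more can be done
None
```

I pushed the wedge thin end first under the balance's short foot with the closed fingertips, turning it slightly to the right on the way to centre it. I stopped once the far foot had started to carry load. I then backed the arm straight off and lifted it clear, and handed the job in at about 15.4 s.

**Force:** the push held at about 9–11 N while the corner lifted. Over the last roughly 2.5 mm of travel it rose to a mean of 13.0 N. That is right at your "13 N or more" figure for raising too far, but it was still climbing rather than flat, so I took it as just level.

**Final pictures:** the short corner had risen by about 2.2 px and the far corner dropped by about 1.5 px compared with the start, which is about the movement expected for levelling. The wedge stayed in place after release. The bush, hex keys and V-block look undisturbed, but the screwdriver was outside the final crops I viewed.

**Not checked:** I did not measure the remaining rock or the far foot's load directly. They are inferred from the force rise and the picture shifts.

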